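Sweep the couplings off the sorting tray into the stock bin

TASK

Sweep the four short pipe couplings along the sorting tray and over the lip of its spout so that they drop into the blue bin below; push them with your fingertips and do not pick them up. Leave the two taller pipe nipples standing where they are on the tray, and do not shift the bin or the other things on the bench.

Things in the scene. Friction and masses are not known exactly. Their poses are not given: they have to be found in the camera images.
- tray: sheet-steel sorting tray on legs, fixed to the bench; spout towards its -y. Origin on the bench under its middle, z up. Flat deck 115 mm above the bench, inside from x = -125 to +125 mm and from the back wall at y = +155 to the lip at y = -150 mm. Rim 20 mm high, 3 mm thick, except at the lip; two straight cheeks run from (x +-125, y -60) to the lip's ends (x +-65, y -150 mm)
- lip (a point): middle of the lip of the tray's spout, at deck height: an open edge 130 mm wide without a rim. Axes as the tray's: -y points out over the bin, z up
- bin: blue plastic stock bin, loose, 0.45 kg, on the bench under the spout: 150 (x) by 200 (y) by 100 mm high, walls 3 mm, floor 4 mm. Origin at the centre of its underside, z up. Its high back wall (+y) stands about 35 mm behind the lip, under the spout; its low front, 50 mm high, is at -y. Its rim is 15 mm lower than the deck
- coupling1: black steel pipe half-coupling, a short ring: outside diameter 36 mm, height 22 mm, bore 24 mm, about 0.1 kg. It lies flat on the tray deck, bore upright. Origin at its middle, 11 mm above the deck; z along the bore
- coupling2: black steel pipe half-coupling, a short ring: outside diameter 36 mm, height 22 mm, bore 24 mm, about 0.1 kg. It lies flat on the tray deck, bore upright. Origin at its middle, 11 mm above the deck; z along the bore
- coupling3: black steel pipe half-coupling, a short ring: outside diameter 36 mm, height 22 mm, bore 24 mm, about 0.1 kg. It lies flat on the tray deck, bore upright. Origin at its middle, 11 mm above the deck; z along the bore
- coupling4: black steel pipe half-coupling, a short ring: outside diameter 36 mm, height 22 mm, bore 24 mm, about 0.1 kg. It lies flat on the tray deck, bore upright. Origin at its middle, 11 mm above the deck; z along the bore
- nipple1: black steel pipe nipple, a slim tube standing on end on the tray deck: outside diameter 27 mm, height 51 mm, about 0.1 kg, threaded at both ends. Stays where it is. Origin at its middle, 25.5 mm above the deck; z along the tube, up
- nipple2: black steel pipe nipple, a slim tube standing on end on the tray deck: outside diameter 27 mm, height 51 mm, about 0.1 kg, threaded at both ends. Stays where it is. Origin at its middle, 25.5 mm above the deck; z along the tube, up
- tee: black steel pipe tee lying on the bench to the left of the tray, 66 mm long, 40 mm high, 0.25 kg; not part of the work. Origin at its middle, 20 mm above the bench; x along its run
- carton: open cardboard carton of large couplings on the bench to the left of the tray, 120 x 160 x 100 mm high, heavy; not part of the work. Origin at the centre of its underside
There are look-alikes about, which are no part of the job. What is shaped like the coupling3 but pink is not meant.

How it is judged:
By the outcome, as a careful person would: the job done as asked, in the order asked, and still so for the second after the job is handed in, with the robot touching nothing.
It also fails if it takes over 64 s, if anything falls off the work surface, if the arm or the gripper's body presses on something with over 40 N, if the wrist force passes 120 N, or if a joint passes its speed limit or range.

ROBOT

A 6-joint arm with a two-finger parallel gripper is mounted at the origin on the work surface. World frame = base frame: x ahead of the robot, y to its left, z up, the work surface at z = 0. Lengths are in m, angles in degrees, forces in N, time in s.
With the tool pointing down it reaches from about 0.3 to 0.75 m from the base axis. Payload 8.5 kg.
Tool frame: the origin (TCP) lies at the very end of the fingers, on their centre line; the grasp point (between the pads) lies 19 mm behind it; z points along the fingers, y is the line along which they close (so a half turn about z gives the same grasp; the last joint's range is limited). The gripper opens to 85 mm and grips with 20 to 120 N. Pads are 22 mm wide; open, the fingers measure 114 mm over their backs; the gripper's body (76 mm by 85 mm) begins 54 mm behind the grasp point. The pads swing forward as they close: fully open they stand 13 mm farther back than shut.
Start: joints at [-88.195, 21.807, 74.336, -0, 83.858, -12.336], TCP at [0.134, -0.533, 0.231] pointing down, gripper open.
Joint ranges: [-178.18, 178.18], [-50.72, 133.34], [12.68, 142.11], [-81.47, 261.47], [9.98, 163.14], [-165.26, 165.26]. Speed limits (degrees/s): [136.94, 136.94, 180, 180, 180, 180].

INTERFACE

Orientations are given as a 3x3 rotation matrix whose columns are the frame's x, y, z axes.
In Python, from rig import observe, cams, ticket gives the robot as it stands.
- The arm moves only by the tool move_arm, never from a script. Its arguments are lists of equal length, an entry for each row: "jaw": the finger opening in cm, from 0 to 8.54; "dp": the shift along the tool's x, y, z in cm, a list of three; "turn": the turn, a rotation vector about the tool's x, y, z in rad, a list of three. In form: {"jaw": [jaw, ...], "dp": [[tx, ty, tz], ...], "turn": [[wx, wy, wz], ...]}. A call has 1 to 12 rows; each row shifts and turns the commanded pose from where the row before left it, along the tool's axes as they then stand; what a row does not reach is not made up. A row lasts 1/12 s, in which the tool goes at most 41.7 mm and 7.16 degrees, less where a joint would pass 70% of its speed; a pose out of reach is approached as far as the arm can. A call is refused whole if a number of a shift passes 4.17 or a number of a turn 0.125, either way. A call with a gripper value outside its range is refused whole. The fingers move at their own pace and stop on an object; "force" is the grip in N (left out, the last holds). Time passes only in rows, so rows that do not move let the fingers close. It gives the time, the measured TCP pose, the force, the opening and the grip force at its end, in the units of the state.
- observe(): the state, without advancing time (a new reading comes with each control period).
- cams.get_image(name): name is "scene" or "top" or "wrist"; returns (picture, depth): 420x560x3 uint8, red, green, blue; 420x560 float32, m along the optical axis (not along the pixel's ray), 0 where there is no reading.
- cams.calibration(name): a dict with "vertical_fov" (degrees; the focal length in pixels is half the picture's height over the tangent of half this angle, whatever the lens; pixels are square), "cx", "cy" (the principal point, pixels), "view" (4x4, takes a point from world to camera coordinates); the wrist camera has in their place "tool_from_camera" (4x4, takes a point from camera to tool coordinates, whose origin is the TCP and whose axes are the flange's). Camera axes: x right, y up, looking along -z (the intrinsics and any distortion apply to the point x, -y, -z); pixel columns grow to the right and rows downward; lengths in m; the calibration is good to about 2 mm. A picture is of the moment at which its call begins: read the wrist's pose just before it. calibration takes no time and is no camera call.
- ticket.close_job(): hands the job in; it is judged then, once.
Trained networks look in the newest picture that a camera, given by its name, has taken for a name from the list of things; names that differ only in an ending like _2 or _b are one class to them, and where a whole thing is asked for, a point or a joint stands for the part that bears it (a point fixed in the world has none). Each returns a list of dicts, best first, with "p" (0 to 1); they miss things now and then, are a little off and sometimes report something else, mostly with a low value. They report only what shows in the picture. A call takes as long as a camera call. They do not tell look-alikes from the thing itself.
- cams.spot_in(camera, query): "box" ([centre column, centre row, width, height] as shares, 0 to 1, of the picture: columns of its width, rows of its height, round what is visible of it).
- cams.outline_of(camera, query): "mask" (420x560 bool, what is visible of it) and "box" ([centre column, centre row, width, height] as shares, 0 to 1, of the picture: columns of its width, rows of its height, round what is visible of it).
- cams.mark_of(camera, query): "location" ([column, row] as shares, 0 to 1, of the picture: columns of its width, rows of its height: a listed point, or the origin of a listed thing).
The state is a dict: "time_s": time; "q": joint angles; "qvel": joint speeds; "joint_efforts": joint torques, N m; "position": TCP position; "tool_rot": TCP orientation; "ft_force": force on the tool from outside, world axes, zero at the start; "wrist_torque": the same for the moment, N m; "grip_width": finger opening in m; "gripper_force": force on a finger pad.
Only numpy, scipy, OpenCV 4.12 (cv2) and the standard library are available. Lean on these libraries where they do the work, as an engineer would, in place of code of your own. Each camera call takes 0.05 s, during which the arm holds its last target. There are 200 camera calls.

## Working session

There is one attempt and no reset: what is moved stays moved. The work goes in short steps, Python scripts to look and compute and a tool call to move; the robot and the scene stay as the last step left them, time stands still between calls to the robot, and variables do not carry over. Pictures are saved under pics/ and viewed, at most 10 in all, crops included, and the job is handed in when it is done.

Besides the shell and the picture viewer there is one more tool, called after "Emit:" as name(argument=value, ...) on one line, values as JSON. move_arm: Moves the arm, as the interface text tells. Its arguments: {"type":"object","properties":{"jaw":{"type":"array","items":{"type":"number"}},"dp":{"type":"array","items":{"type":"array","items":{"type":"number"}}},"turn":{"type":"array","items":{"type":"array","items":{"type":"number"}}},"force":{"type":"number"}},"required":["jaw","dp","turn"]}

```bash
mkdir -p pics; ls; cat > h.py <<'E'
import numpy as np, cv2
from rig import observe, cams, ticket
def K(n):
    c=cams.calibration(n); f=210/np.tan(np.radians(c["vertical_fov"]/2)); return c,f
def world(n,u,v,d):
    c,f=K(n); p=np.array([(u-c["cx"])/f*d,-(v-c["cy"])/f*d,-d,1])
    return (np.linalg.inv(np.array(c["view"]))@p)[:3]
def onplane(n,u,v,z):
    a=world(n,u,v,0.); b=world(n,u,v,1.); return a+(b-a)*(z-a[2])/(b[2]-a[2])
E
python3 - <<'E'
from h import *
for n in("scene","top"):
    im,d=cams.get_image(n); cv2.imwrite(f"pics/{n}0.png",im[:,:,::-1]); c=cams.calibration(n); print(n,{k:v for k,v in c.items() if k!="view"},np.round(np.linalg.inv(np.array(c["view"])),3).tolist())
    for q in("coupling1","nipple1","tray","bin","lip","tee","carton"):
        for r in cams.mark_of(n,q):
            u,v=r["location"][0]*560,r["location"][1]*420
            dd=d[int(min(max(v,0),419)),int(min(max(u,0),559))]
            print(q,round(r["p"],2),round(u),round(v),np.round(world(n,u,v,dd),3))
print(observe())
E
```

```text
pics
scene {'vertical_fov': 52.889830950577995, 'cx': 281.7480462275622, 'cy': 210.3938999352276} [[-0.568, -0.529, 0.63, 1.159], [0.823, -0.373, 0.428, 0.568], [0.008, 0.762, 0.648, 0.803], [0.0, 0.0, 0.0, 1.0]]
coupling1 0.62 224 212 [ 0.578 -0.001  0.115]
coupling1 0.55 258 199 [0.497 0.045 0.123]
coupling1 0.5 293 214 [0.486 0.146 0.117]
coupling1 0.49 260 236 [0.614 0.139 0.136]
nipple1 0.65 281 218 [0.547 0.152 0.151]
nipple1 0.57 241 240 [0.67  0.129 0.164]
tray 0.78 248 245 [0.652 0.133 0.135]
lip 0.75 213 188 [ 0.416 -0.198  0.002]
lip 0.6 331 325 [0.663 0.362 0.037]
lip 0.5 240 241 [0.668 0.127 0.156]
tee 0.72 331 327 [0.665 0.364 0.033]
carton 0.97 390 302 [0.599 0.452 0.116]
top {'vertical_fov': 46.886347686717464, 'cx': 264.4307328294777, 'cy': 208.5849048655697} [[-0.121, 0.965, -0.234, 0.309], [-0.993, -0.119, 0.025, 0.126], [-0.004, 0.236, 0.972, 1.026], [0.0, 0.0, 0.0, 1.0]]
coupling1 0.8 240 176 [0.592 0.143 0.137]
coupling1 0.65 295 217 [0.505 0.046 0.114]
coupling1 0.62 233 230 [0.489 0.167 0.14 ]
coupling1 0.6 310 173 [0.59  0.005 0.116]
coupling1 0.57 271 295 [ 
[... 451 characters left out ...]
7653e+01, -1.23351922e+01]), 'qvel': array([-0.0122287 ,  0.04127605, -0.07267351,  0.01565418, -0.02144414,
        0.01553544]), 'joint_efforts': array([ 8.47058095e-05, -4.48297477e+01, -2.31456631e+01, -9.92737318e-05,
        4.12183117e-04,  4.26618996e-06]), 'position': array([ 0.13437125, -0.53331111,  0.23131909]), 'tool_rot': array([[ 9.69696177e-01,  2.44313986e-01, -1.34940596e-05],
       [ 2.44313986e-01, -9.69696177e-01,  2.51655510e-05],
       [-6.93684197e-06, -2.76997261e-05, -1.00000000e+00]]), 'ft_force': array([-0.23392755,  0.18826513,  0.10338643]), 'wrist_torque': array([-0.0004084 , -0.02014266, -0.01434184]), 'gripper_force': 0.0, 'grip_width': 0.08560856776016514}
```

View pics/top0.png

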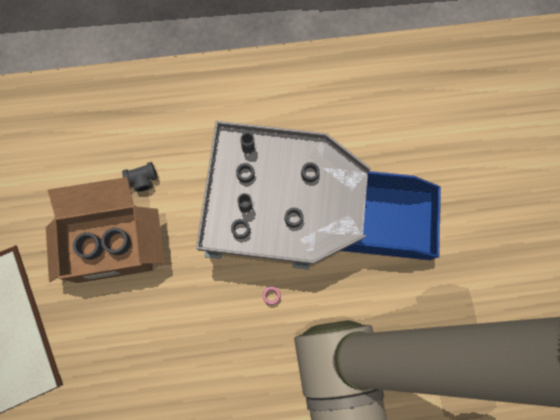

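View pics/scene0.png

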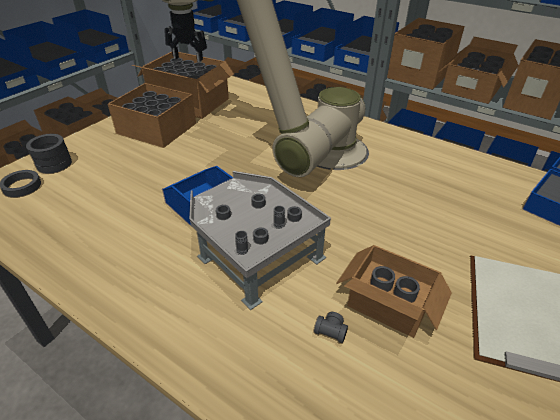

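The top view shows four black couplings at (245,174), (310,173), (293,217) and (240,230), with nipples at (247,143) and (245,203). The pink ring at (271,295) lies on the bench and is a look-alike, so I'll leave it. The bin is on the right, under the spout lip at about (366,205).

```bash
python3 - <<'E'
from h import *
im,d=cams.get_image("top")
cv2.imwrite("pics/crop.png",cv2.resize(im[110:310,185:450,::-1],None,fx=3,fy=3,interpolation=cv2.INTER_CUBIC)[:600,:795])
for p in[(218,123),(325,136),(369,172),(363,238),(310,264),(199,249)]: print(p,np.round(onplane("top",*p,.135),3))
for n in("top","scene"):
    im,d=cams.get_image(n)
    for q,h in(("coupling1",.126),("nipple1",.1405)):
        for r in cams.outline_of(n,q):
            v,u=np.nonzero(r["mask"]); dd=d[v,u]; P=np.array([world(n,a,b,c) for a,b,c in zip(u,v,dd) if c>0])
            print(n,q,round(r["p"],2),u.mean().round(),v.mean().round(),"plane",np.round(onplane(n,u.mean(),v.mean(),h),3),"top z",np.round(np.percentile(P[:,2],90),3))
v,u=np.mgrid[155:240:6,260:340:6]
print("deck z",np.median([world("top",a,b,0)[2] if 0 else world("top",a,b,cams_d)[2] for a,b,cams_d in zip(u.ravel(),v.ravel(),cams.get_image("top")[1][v,u].ravel())]))
E
```

```text
(218, 123) [0.708 0.173 0.135]
(325, 136) [ 0.655 -0.033  0.135]
(369, 172) [ 0.571 -0.106  0.135]
(363, 238) [ 0.445 -0.072  0.135]
(310, 264) [0.409 0.033 0.135]
(199, 249) [0.462 0.233 0.135]
top coupling1 0.75 240.0 228.0 plane [0.493 0.154 0.126] top z 0.14
top coupling1 0.64 294.0 218.0 plane [0.502 0.05  0.126] top z 0.139
top coupling1 0.57 245.0 172.0 plane [0.604 0.132 0.126] top z 0.139
top coupling1 0.48 310.0 172.0 plane [0.589 0.006 0.126] top z 0.139
top nipple1 0.77 245.0 203.0 plane [0.538 0.139 0.141] top z 0.167
top nipple1 0.5 247.0 143.0 plane [0.657 0.12  0.14 ] top z 0.167
scene coupling1 0.77 260.0 236.0 plane [0.605 0.13  0.126] top z 0.137
scene coupling1 0.75 258.0 200.0 plane [0.504 0.049 0.126] top z 0.137
scene coupling1 0.48 223.0 212.0 plane [0.588 0.006 0.126] top z 0.137
scene nipple1 0.5 241.0 242.0 plane [0.658 0.119 0.14 ] top z 0.165
scene nipple1 0.48 278.0 217.0 plane [0.539 0.138 0.14 ] top z 0.164Traceback (most recent call last):
  File "<stdin>", line 9, in <module>
  File "h.py", line 6, in world
    c,f=K(n); p=np.array([(u-c["cx"])/f*d,-(v-c["cy"])/f*d,-d,1])
        ~^^^
  File "h.py", line 4, in K
    c=cams.calibration(n); f=210/np.tan(np.radians(c["vertical_fov"]/2)); return c,f
ValueError: time passes only in moves, steps and waits
```

View pics/crop.png

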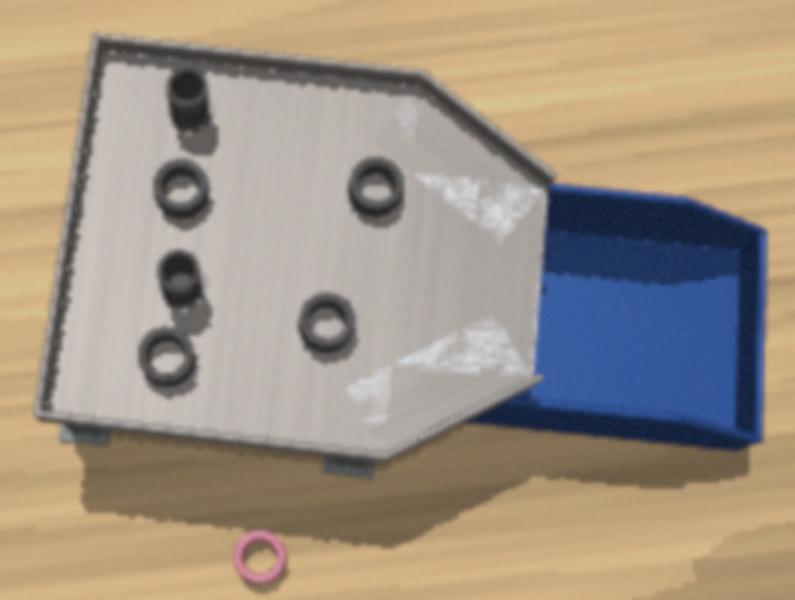

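Emit:
move_arm(jaw=[2,2,2,2,2,2,2,2,2], dp=[[0,0,0],[0,0,0],[0,0,0],[0,0,0],[0,0,0],[0,0,0],[0,0,0],[0,0,0],[0,0,0]], turn=[[0,0,-0.119],[0,0,-0.119],[0,0,-0.119],[0,0,-0.119],[0,0,-0.119],[0,0,-0.119],[0,0,-0.119],[0,0,-0.119],[0,0,-0.119]])

```text
time_s: 1.9
position: [0.1344, -0.5333, 0.2313]
tool_rot: [[0.245, 0.97, -0.0], [0.97, -0.245, 0.0], [0.0, -0.0, -1.0]]
ft_force: [0.6, -0.9, -0.6]
grip_width: 0.0205
gripper_force: 0.0
```

Emit:
move_arm(jaw=[2,2,2,2,2,2,2,2,2], dp=[[3.8,1.2,0],[3.8,1.2,0],[3.8,1.2,0],[3.8,1.2,0],[3.8,1.2,0],[3.8,1.2,0],[3.8,1.2,0],[3.8,1.2,0],[3.8,1.2,0]], turn=[[0,0,0],[0,0,0],[0,0,0],[0,0,0],[0,0,0],[0,0,0],[0,0,0],[0,0,0],[0,0,0]])

```text
time_s: 2.65
position: [0.3251, -0.2275, 0.2316]
tool_rot: [[0.251, 0.968, 0.0], [0.968, -0.251, -0.0], [-0.0, 0.001, -1.0]]
ft_force: [0.1, -0.9, 0.3]
grip_width: 0.0202
gripper_force: 0.0
```

Emit:
move_arm(jaw=[2,2,2,2,2,2,2,2,2,2], dp=[[3.8,1.2,0],[3.8,1.2,0],[3.8,1.2,0],[3.8,1.2,0],[3.8,1.2,0],[3.8,1.2,0],[3.8,1.2,0],[3.8,1.2,0],[3.8,1.2,0],[0,0,0]], turn=[[0,0,0],[0,0,0],[0,0,0],[0,0,0],[0,0,0],[0,0,0],[0,0,0],[0,0,0],[0,0,0],[0,0,0]])

```text
time_s: 3.48
position: [0.5168, 0.0797, 0.2309]
tool_rot: [[0.245, 0.969, 0.001], [0.969, -0.245, 0.002], [0.002, 0.001, -1.0]]
ft_force: [-1.4, 0.6, -1.0]
grip_width: 0.0202
gripper_force: 0.0
```

```bash
cat >> h.py <<'E'
X=np.array([.969,-.247]);Y=np.array([.247,.969]);O=np.array([.545,.054])
def tray(p): r=np.array(p[:2])-O; return np.round([1000*r@X,1000*r@Y]).astype(int).tolist()
def look(tag,cs=("wrist",)):
    for n in cs:
        s=observe(); im,d=cams.get_image(n); cv2.imwrite(f"pics/{tag}_{n}.png",im[:,:,::-1])
        c=cams.calibration(n); f=210/np.tan(np.radians(c["vertical_fov"]/2))
        if n=="wrist":
            T=np.eye(4);T[:3,:3]=s["tool_rot"];T[:3,3]=s["position"];M=T@np.array(c["tool_from_camera"])
        else: M=np.linalg.inv(np.array(c["view"]))
        print(n,"tcp",tray(s["position"]),round(s["position"][2],4),round(s["time_s"],2))
        for q,h in(("coupling1",.137),("nipple1",.166),("lip",.115)):
            for r in cams.mark_of(n,q):
                u,v=r["location"][0]*560,r["location"][1]*420
                o=M[:3,3]; ray=M[:3,:3]@np.array([(u-c["cx"])/f,-(v-c["cy"])/f,-1]); hh={"coupling1":.126,"nipple1":.1405,"lip":.115}[q]
                print(q,round(r["p"],2),(round(u),round(v)),tray(o+ray*(hh-o[2])/ray[2]))
E
python3 - <<'E'
from h import *
look("a",("wrist","scene"))
a=cv2.imread("pics/a_wrist.png");b=cv2.imread("pics/a_scene.png")[90:300,150:430]
b=cv2.resize(b,(560,420),interpolation=cv2.INTER_CUBIC)
cv2.imwrite("pics/a.png",cv2.resize(np.hstack([a,b]),(800,300)))
cv2.imwrite("pics/ab.png",np.hstack([cv2.resize(a,(400,300)),cv2.resize(b,(400,300))]))
E
```

```text
wrist tcp [-34, 18] 0.2309 3.48
coupling1 0.96 (223, 123) [-74, 83]
coupling1 0.69 (154, 175) [-136, 39]
coupling1 0.64 (367, 253) [57, -37]
coupling1 0.55 (264, 228) [-41, -11]
nipple1 0.89 (434, 118) [91, 88]
nipple1 0.58 (283, 129) [-25, 80]
lip 0.65 (308, 341) [8, -154]
scene tcp [-35, 12] 0.2313 3.68
coupling1 0.76 (261, 235) [35, 88]
coupling1 0.72 (292, 212) [-76, 75]
coupling1 0.6 (222, 213) [57, -34]
coupling1 0.47 (261, 201) [-44, -9]
nipple1 0.75 (242, 244) [94, 95]
nipple1 0.52 (280, 217) [-30, 83]
lip 0.84 (213, 186) [6, -150]
lip 0.17 (242, 241) [74, 67]
```

View pics/ab.png

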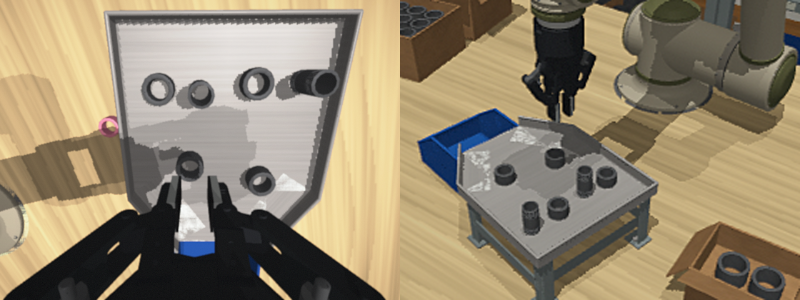

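The wrist view (left) shows fingers 2 cm apart that widen towards the knuckles. Coupling B is at about (190,165) in that half and the nipples at (200,93) and (320,83). Next I'll measure how wide the gripper is at each height above the tips, to check it clears the nipples.

```bash
python3 - <<'E'
from h import *
for n in("wrist","scene"):
    s=observe(); im,d=cams.get_image(n); c=cams.calibration(n); f=210/np.tan(np.radians(c["vertical_fov"]/2))
    v,u=np.nonzero(d>0); z=d[v,u]
    P=np.c_[(u-c["cx"])/f*z,-(v-c["cy"])/f*z,-z,np.ones_like(z)]
    if n=="wrist": Q=(P@np.array(c["tool_from_camera"]).T)[:,:3]
    else: W=(P@np.linalg.inv(np.array(c["view"])).T)[:,:3]; Q=(W-s["position"])@np.array(s["tool_rot"])
    for h in range(-5,110,8):
        m=(-Q[:,2]*1000>=h)&(-Q[:,2]*1000<h+8)&(abs(Q[:,1])<.09)&(abs(Q[:,0])<.06)
        if m.sum()>5: print(n,h,m.sum(),"y",np.round(np.percentile(Q[m,1]*1000,[1,99])),"x",np.round(np.percentile(Q[m,0]*1000,[1,99])))
E
```

```text
wrist -5 30 y [-15.  16.] x [ 2. 10.]
wrist 3 379 y [-22.  22.] x [-11.  11.]
wrist 11 515 y [-23.  23.] x [-11.  11.]
wrist 19 611 y [-23.  23.] x [-10.  11.]
wrist 27 591 y [-23.  23.] x [-11.  11.]
wrist 35 990 y [-29.  29.] x [-12.  13.]
wrist 43 2017 y [-42.  41.] x [-9. 13.]
wrist 51 5566 y [-45.  45.] x [-12.  12.]
wrist 59 3565 y [-50.  49.] x [-13.  16.]
wrist 67 6355 y [-53.  53.] x [-12.  17.]
wrist 75 8663 y [-58.  58.] x [-11.  17.]
wrist 83 10827 y [-62.  62.] x [ 3. 17.]
wrist 91 4828 y [-63.  63.] x [ 9. 20.]
scene -5 9 y [-10.  18.] x [-8. 10.]
scene 3 39 y [-22.  24.] x [-9. 13.]
scene 11 52 y [-21.  25.] x [-8. 12.]
scene 19 54 y [-21.  26.] x [-9. 13.]
scene 27 54 y [-23.  26.] x [-7. 13.]
scene 35 45 y [-24.  27.] x [-9. 14.]
scene 43 82 y [-38.  42.] x [-9. 13.]
scene 51 120 y [-44.  46.] x [-10.  14.]
scene 59 86 y [-49.  51.] x [-16.  17.]
scene 67 133 y [-52.  55.] x [-15.  18.]
scene 75 116 y [-56.  60.] x [-10.  18.]
scene 83 131 y [-60.  64.] x [-6. 18.]
scene 91 186 y [-60.  65.] x [-11.  22.]
scene 99 158 y [-58.  60.] x [-4. 21.]
scene 107 110 y [-36.  43.] x [-7. 19.]
```

Emit:
move_arm(jaw=[2,2,2,2,2,2,2,2,2,2,2,2], dp=[[1.8,-0.4,0],[0,0,2.7],[0,0,2.7],[0,0,2.7],[0,0,2.5],[0,0,0],[-0.8,0,0],[-0.8,0,0],[-0.8,0.0,0],[-0.8,0.1,0],[-0.8,0.1,0],[-0.8,0.1,0]], turn=[[0,0,0],[0,0,0],[0,0,0],[0,0,0],[0,0,0],[0,0,0],[0,0,0],[0,0,0],[0,0,0],[0,0,0],[0,0,0],[0,0,0]])

```text
time_s: 4.98
position: [0.5064, 0.045, 0.1261]
tool_rot: [[0.251, 0.968, 0.001], [0.968, -0.251, -0.0], [0.0, 0.001, -1.0]]
ft_force: [0.4, 0.6, 1.2]
grip_width: 0.02
gripper_force: 0.6
```

```bash
python3 - <<'E'
from h import *
look("b",("wrist",))
s=observe();print(s["ft_force"])
E
```

```text
wrist tcp [-35, -18] 0.1261 4.98
coupling1 0.95 (431, 285) [56, -35]
coupling1 0.64 (435, 44) [36, 88]
coupling1 0.58 (271, 300) [-36, -45]
nipple1 0.79 (290, 62) [-28, 80]
[-0.91177372  0.46847604  0.21478629]
```

View pics/b_wrist.png

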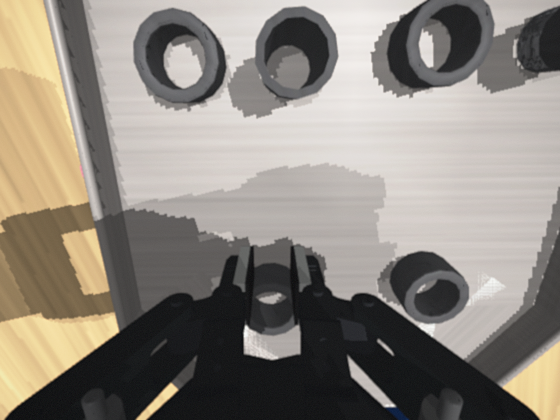

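The ring sits centred in the cradle between the fingertips at (271,300) and has been moving with it. I'll keep pushing.

Emit:
move_arm(jaw=[2,2,2,2,2,2,2,2,2,2,2,2], dp=[[-0.9,0.1,0],[-0.9,0.1,0],[-0.9,0.1,0],[-0.9,0.1,0],[-0.9,0.1,0],[-0.9,0.1,0],[-0.9,0.1,0],[-0.9,0.1,0],[-0.9,0.1,0],[-0.9,0.1,0],[-0.9,0.1,0],[-0.9,0,0]], turn=[[0,0,0],[0,0,0],[0,0,0],[0,0,0],[0,0,0],[0,0,0],[0,0,0],[0,0,0],[0,0,0],[0,0,0],[0,0,0],[0,0,0]])

```text
time_s: 6.18
position: [0.4898, -0.0622, 0.1254]
tool_rot: [[0.25, 0.968, 0.0], [0.968, -0.25, -0.0], [0.0, 0.0, -1.0]]
ft_force: [-0.3, 0.1, 0.4]
grip_width: 0.0199
gripper_force: 0.4
```

Emit:
move_arm(jaw=[2,2,2,2,2,2], dp=[[-0.9,0,0],[-0.9,0,0],[-0.9,0,0],[0,0,0],[0,0,0],[0,0,0]], turn=[[0,0,0],[0,0,0],[0,0,0],[0,0,0],[0,0,0],[0,0,0]])

```text
time_s: 6.68
position: [0.483, -0.0873, 0.1253]
tool_rot: [[0.25, 0.968, -0.0], [0.968, -0.25, 0.0], [0.0, -0.0, -1.0]]
ft_force: [-0.6, -0.0, -0.1]
grip_width: 0.0198
gripper_force: 0.0
```

```bash
python3 - <<'E'
from h import *
look("c",("top","scene","wrist"))
a=cv2.imread("pics/c_top.png")[100:310,180:460];b=cv2.imread("pics/c_scene.png")[90:300,120:400]
cv2.imwrite("pics/c.png",np.hstack([cv2.resize(t,(400,300)) for t in (a,b)]))
E
```

```text
top tcp [-25, -152] 0.1253 6.68
coupling1 0.57 (239, 229) [-76, 85]
coupling1 0.55 (311, 172) [54, -38]
coupling1 0.48 (243, 174) [34, 93]
nipple1 0.74 (246, 201) [-24, 78]
nipple1 0.68 (244, 144) [88, 98]
scene tcp [-25, -152] 0.1253 6.88
coupling1 0.68 (262, 232) [27, 84]
coupling1 0.61 (225, 215) [57, -23]
coupling1 0.46 (290, 217) [-59, 86]
nipple1 0.54 (241, 241) [91, 88]
lip 0.62 (216, 189) [7, -135]
wrist tcp [-25, -152] 0.1253 7.08
coupling1 0.93 (460, 21) [55, -37]
lip 0.79 (327, 250) [7, -152]
lip 0.19 (310, 12) [-8, -31]
```

View pics/c.png

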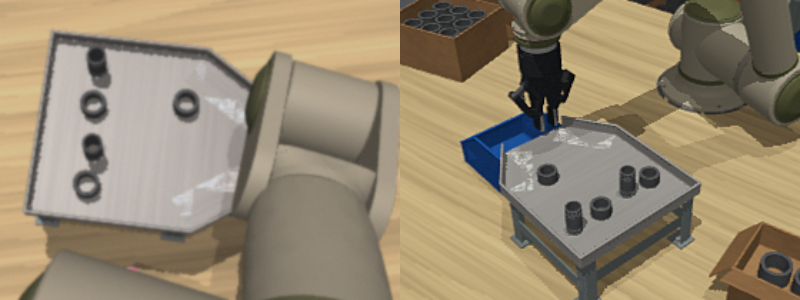

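The ring is over the lip and gone from the tray, and the other five parts haven't moved. Next is D at (56,-36).

Emit:
move_arm(jaw=[2,2,2,2,2,2,2,2,2,2], dp=[[0,0,-2.2],[0,0,-2.3],[2.6,1.4,0],[2.6,1.4,0],[2.6,1.4,0],[2.6,1.4,0],[2.6,1.3,0],[2.6,1.3,0],[0,0,2.3],[0,0,2.2]], turn=[[0,0,0],[0,0,0],[0,0,0],[0,0,0],[0,0,0],[0,0,0],[0,0,0],[0,0,0],[0,0,0],[0,0,0]])

```text
time_s: 8.12
position: [0.6026, 0.0444, 0.1251]
tool_rot: [[0.248, 0.969, 0.003], [0.969, -0.248, -0.0], [0.0, 0.003, -1.0]]
ft_force: [0.5, 0.5, -1.4]
grip_width: 0.0198
gripper_force: 0.0
```

Emit:
move_arm(jaw=[2,2,2,2,2,2,2,2,2], dp=[[0,0,0],[0,0,0],[-0.8,0,0],[-0.8,0,0],[-0.8,0,0],[-0.8,-0.2,0],[-0.9,-0.3,0],[-0.9,-0.3,0],[-0.9,-0.3,0]], turn=[[0,0,0],[0,0,0],[0,0,0],[0,0,0],[0,0,0],[0,0,0],[0,0,0],[0,0,0],[0,0,0]])

```text
time_s: 8.87
position: [0.5755, -0.0122, 0.1256]
tool_rot: [[0.251, 0.968, 0.0], [0.968, -0.251, -0.0], [0.0, 0.0, -1.0]]
ft_force: [1.1, 0.3, 0.4]
grip_width: 0.0202
gripper_force: 0.7
```

```bash
python3 - <<'E'
from h import *
look("d",("wrist",))
E
```

```text
wrist tcp [46, -57] 0.1256 8.87
coupling1 0.85 (275, 296) [48, -80]
```

Emit:
move_arm(jaw=[2,2,2,2,2,2,2,2,2,2,2,2], dp=[[-0.9,-0.3,0],[-0.9,-0.3,0],[-0.9,-0.3,0],[-0.9,-0.3,0],[-0.9,-0.3,0],[-0.9,-0.3,0],[-0.9,-0.2,0],[-0.9,-0.2,0],[-0.9,-0.2,0],[-0.9,0,0],[-0.9,0,0],[0,0,0]], turn=[[0,0,0],[0,0,0],[0,0,0],[0,0,0],[0,0,0],[0,0,0],[0,0,0],[0,0,0],[0,0,0],[0,0,0],[0,0,0],[0,0,0]])

```text
time_s: 10.07
position: [0.5278, -0.1028, 0.1253]
tool_rot: [[0.252, 0.968, -0.0], [0.968, -0.252, -0.0], [-0.0, 0.0, -1.0]]
ft_force: [0.6, -0.2, -0.6]
grip_width: 0.0197
gripper_force: 0.0
```

Emit:
move_arm(jaw=[2,2,2,2,2], dp=[[0,0,0],[0,0,-2.8],[0,0,-2.8],[0,0,-2.8],[0,0,0]], turn=[[0,0,0],[0,0,0],[0,0,0],[0,0,0],[0,0,0]])

```text
time_s: 10.48
position: [0.53, -0.1014, 0.2145]
tool_rot: [[0.25, 0.968, 0.009], [0.968, -0.25, -0.004], [-0.001, 0.009, -1.0]]
ft_force: [0.0, -0.8, 0.9]
grip_width: 0.0199
gripper_force: 0.0
```

```bash
python3 - <<'E'
from h import *
look("e",("scene","wrist"))
a=cv2.imread("pics/e_wrist.png");b=cv2.imread("pics/e_scene.png")[90:300,120:400]
cv2.imwrite("pics/e.png",np.hstack([cv2.resize(t,(400,300)) for t in (a,b)]))
E
```

```text
scene tcp [24, -154] 0.2145 10.48
coupling1 0.51 (261, 236) [36, 91]
coupling1 0.46 (291, 215) [-66, 82]
nipple1 0.8 (280, 217) [-28, 83]
nipple1 0.55 (242, 242) [90, 90]
lip 0.9 (210, 187) [16, -153]
wrist tcp [21, -154] 0.2083 10.68
coupling1 0.75 (233, 195) [-10, -143]
coupling1 0.7 (277, 189) [25, -139]
nipple1 0.2 (276, 191) [24, -136]
lip 0.84 (255, 200) [7, -152]
lip 0.61 (235, 195) [-10, -147]
```

View pics/e.png

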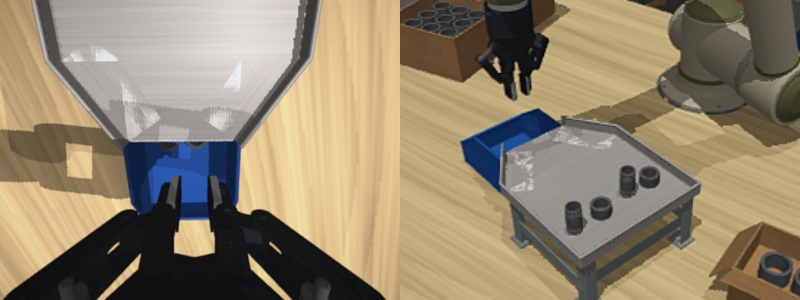

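Both rings are in the bin, visible just under the lip at about (168,144) and (195,143). Next is C at (38,89), between the two nipples.

Emit:
move_arm(jaw=[2,2,2,2,2,2,2,2,2,2,2], dp=[[3.5,0.2,0],[3.5,0.2,0],[3.5,0.2,0],[3.5,0.2,0],[3.5,0.2,0],[3.5,0.2,0],[3.5,0.2,0],[3.6,0.2,0],[0,0,0],[0,0,0],[0,0,0]], turn=[[0,0,0],[0,0,0],[0,0,0],[0,0,0],[0,0,0],[0,0,0],[0,0,0],[0,0,0],[0,0,0],[0,0,0],[0,0,0]])

```text
time_s: 11.8
position: [0.6137, 0.1666, 0.2087]
tool_rot: [[0.25, 0.968, -0.001], [0.968, -0.25, -0.0], [-0.001, -0.001, -1.0]]
ft_force: [0.1, -0.0, 0.5]
grip_width: 0.0199
gripper_force: 0.0
```

```bash
python3 - <<'E'
from h import *
look("f",("wrist","scene"))
E
```

```text
wrist tcp [39, 126] 0.2087 11.8
coupling1 0.97 (142, 253) [-75, 83]
coupling1 0.84 (268, 249) [35, 87]
nipple1 0.84 (338, 252) [92, 92]
nipple1 0.71 (194, 267) [-26, 78]
scene tcp [39, 125] 0.2095 12.0
coupling1 0.51 (263, 237) [36, 96]
coupling1 0.47 (293, 217) [-65, 91]
nipple1 0.77 (240, 241) [92, 86]
nipple1 0.75 (282, 216) [-34, 83]
lip 0.69 (213, 186) [7, -150]
```

View pics/f_wrist.png

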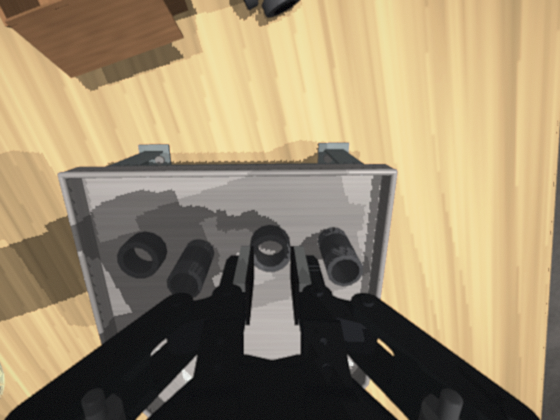

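The view is centred: C is at (268,249) between the fingers, with the nipples at (194,267) and (338,252) clear on both sides. I'll descend and push.

Emit:
move_arm(jaw=[2,2,2,2,2,2,2,2,2,2,2,2], dp=[[0.1,-0.2,0],[0,0,2.0],[0,0,2.0],[0,0,2.0],[0,0,2.0],[0,0,0],[0,0,0],[-0.6,0,0],[-0.7,0,0],[-0.7,0,0],[-0.7,0,0],[-0.7,0,0]], turn=[[0,0,0],[0,0,0],[0,0,0],[0,0,0],[0,0,0],[0,0,0],[0,0,0],[0,0,0],[0,0,0],[0,0,0],[0,0,0],[0,0,0]])

```text
time_s: 13.2
position: [0.6038, 0.1347, 0.1301]
tool_rot: [[0.251, 0.968, 0.001], [0.968, -0.251, 0.0], [0.001, 0.001, -1.0]]
ft_force: [0.7, 1.4, 1.6]
grip_width: 0.02
gripper_force: 0.9
```

```bash
python3 - <<'E'
from h import *
look("g",("wrist",))
E
```

```text
wrist tcp [37, 93] 0.1301 13.2
coupling1 0.88 (270, 292) [36, 68]
coupling1 0.64 (79, 271) [-74, 83]
nipple1 0.83 (376, 270) [91, 92]
nipple1 0.75 (151, 291) [-27, 79]
```

Emit:
move_arm(jaw=[2,2,2,2,2,2,2,2,2,2,2,2], dp=[[-0.9,0,0],[-0.9,0,0],[-0.9,0,0],[-0.9,0,0],[-0.9,0,0],[-0.9,0,0],[-0.9,0,0],[-0.9,-0.1,0],[-0.9,-0.1,0],[-0.9,-0.1,0],[-0.9,-0.1,0],[-0.9,-0.1,0]], turn=[[0,0,0],[0,0,0],[0,0,0],[0,0,0],[0,0,0],[0,0,0],[0,0,0],[0,0,0],[0,0,0],[0,0,0],[0,0,0],[0,0,0]])

```text
time_s: 14.4
position: [0.5714, 0.0313, 0.1293]
tool_rot: [[0.25, 0.968, -0.0], [0.968, -0.25, -0.0], [-0.0, -0.0, -1.0]]
ft_force: [0.8, 0.7, 0.1]
grip_width: 0.0201
gripper_force: 0.4
```

```bash
python3 - <<'E'
from h import *
look("g2",("wrist",))
E
```

```text
wrist tcp [31, -15] 0.1293 14.4
coupling1 0.7 (39, 66) [-75, 83]
coupling1 0.67 (269, 293) [30, -40]
coupling1 0.5 (129, 71) [-34, 81]
nipple1 0.58 (130, 72) [-27, 79]
nipple1 0.58 (423, 40) [92, 90]
```

Both nipples are where they were and the ring is still in the cradle. I'll finish this push, lift, and go round to behind A.

Emit:
move_arm(jaw=[2,2,2,2,2,2,2,2,2,2,2,2], dp=[[-0.9,-0.1,0],[-0.9,-0.1,0],[-0.9,-0.1,0],[-0.9,-0.1,0],[-0.9,-0.1,0],[-0.9,-0.1,0],[-0.9,-0.1,0],[-0.9,-0.1,0],[-0.9,0,0],[-0.9,0,0],[-0.9,0,0],[-0.9,0,0]], turn=[[0,0,0],[0,0,0],[0,0,0],[0,0,0],[0,0,0],[0,0,0],[0,0,0],[0,0,0],[0,0,0],[0,0,0],[0,0,0],[0,0,0]])

```text
time_s: 15.6
position: [0.5369, -0.0712, 0.1294]
tool_rot: [[0.25, 0.968, 0.0], [0.968, -0.25, 0.0], [0.0, 0.0, -1.0]]
ft_force: [0.7, 1.2, 1.1]
grip_width: 0.0199
gripper_force: 0.9
```

Emit:
move_arm(jaw=[2,2,2,2,2,2,2,2], dp=[[-0.9,0,0],[-0.9,0,0],[-0.9,0,0],[-0.6,0,0],[0,0,0],[0,0,-2.7],[0,0,-2.7],[0,0,-2.7]], turn=[[0,0,0],[0,0,0],[0,0,0],[0,0,0],[0,0,0],[0,0,0],[0,0,0],[0,0,0]])

```text
time_s: 16.27
position: [0.5286, -0.1021, 0.2112]
tool_rot: [[0.25, 0.968, -0.001], [0.968, -0.25, 0.001], [0.0, -0.001, -1.0]]
ft_force: [-0.2, -0.6, -0.5]
grip_width: 0.0201
gripper_force: 0.0
```

```bash
python3 - <<'E'
from h import *
look("h",("wrist","scene"))
E
```

```text
wrist tcp [23, -155] 0.2112 16.27
coupling1 0.76 (260, 242) [12, -188]
coupling1 0.75 (233, 195) [-9, -145]
coupling1 0.6 (273, 188) [24, -140]
lip 0.82 (252, 199) [5, -153]
scene tcp [23, -155] 0.2105 16.47
coupling1 0.5 (291, 214) [-66, 80]
nipple1 0.81 (282, 217) [-32, 87]
nipple1 0.66 (241, 241) [91, 87]
lip 0.58 (213, 187) [9, -150]
```

Emit:
move_arm(jaw=[2,2,2,2,2,2,2,2,2,2,2], dp=[[3.45,-1.24,0],[3.45,-1.24,0],[3.45,-1.24,0],[3.45,-1.24,0],[3.45,-1.24,0],[3.45,-1.24,0],[3.45,-1.24,0],[3.45,-1.24,0],[0,0,0],[0,0,0],[0,0,0]], turn=[[0,0,0],[0,0,0],[0,0,0],[0,0,0],[0,0,0],[0,0,0],[0,0,0],[0,0,0],[0,0,0],[0,0,0],[0,0,0]])

```text
time_s: 17.58
position: [0.5017, 0.1894, 0.2097]
tool_rot: [[0.25, 0.968, -0.001], [0.968, -0.25, -0.0], [-0.001, -0.001, -1.0]]
ft_force: [1.0, 0.0, 0.2]
grip_width: 0.0199
gripper_force: 0.0
```

```bash
python3 - <<'E'
from h import *
look("i",("wrist",))
E
```

```text
wrist tcp [-75, 121] 0.2097 17.58
coupling1 0.93 (192, 258) [-146, 72]
coupling1 0.91 (275, 245) [-73, 85]
nipple1 0.69 (477, 249) [91, 89]
nipple1 0.58 (329, 260) [-28, 79]
```

View pics/i_wrist.png

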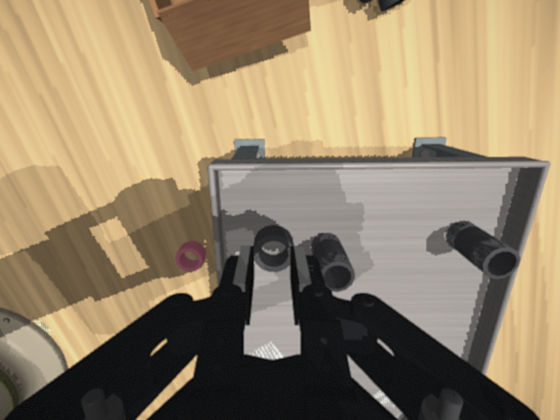

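A is at (275,245) between the fingers and nipple N2 is at (335,262) on the right. I'll shift 3 mm away from N2, go back a little, then descend and push.

Emit:
move_arm(jaw=[2,2,2,2,2,2,2,2,2,2,2,2], dp=[[0.5,-0.3,0],[0,0,2.0],[0,0,2.0],[0,0,2.0],[0,0,1.9],[0,0,0],[0,0,0],[-0.7,0,0],[-0.7,0,0],[-0.7,0,0],[-0.7,0,0],[-0.7,0,0]], turn=[[0,0,0],[0,0,0],[0,0,0],[0,0,0],[0,0,0],[0,0,0],[0,0,0],[0,0,0],[0,0,0],[0,0,0],[0,0,0],[0,0,0]])

```text
time_s: 18.78
position: [0.4914, 0.1606, 0.1319]
tool_rot: [[0.251, 0.968, 0.001], [0.968, -0.251, 0.0], [0.0, 0.001, -1.0]]
ft_force: [0.2, 0.7, 1.5]
grip_width: 0.0199
gripper_force: 0.5
```

```bash
python3 - <<'E'
from h import *
look("j",("wrist",))
E
```

```text
wrist tcp [-78, 90] 0.1319 18.78
coupling1 0.91 (172, 271) [-136, 79]
coupling1 0.73 (269, 291) [-80, 65]
nipple1 0.87 (368, 285) [-26, 79]
```

Emit:
move_arm(jaw=[2,2,2,2,2,2,2,2,2,2,2,2], dp=[[-0.9,0,0],[-0.9,0,0],[-0.9,0,0],[-0.9,0,0],[-0.9,0,0],[-0.9,0,0],[-0.9,0.2,0.1],[-0.9,0.3,0.1],[-0.9,0.3,0.1],[-0.9,0.3,0.1],[-0.9,0.3,0.1],[-0.9,0.3,0]], turn=[[0,0,0],[0,0,0],[0,0,0],[0,0,0],[0,0,0],[0,0,0],[0,0,0],[0,0,0],[0,0,0],[0,0,0],[0,0,0],[0,0,0]])

```text
time_s: 19.98
position: [0.4809, 0.0516, 0.1261]
tool_rot: [[0.25, 0.968, -0.0], [0.968, -0.25, 0.0], [-0.0, -0.0, -1.0]]
ft_force: [0.3, 1.8, 0.3]
grip_width: 0.0204
gripper_force: 0.7
```

```bash
python3 - <<'E'
from h import *
look("k",("wrist",))
E
```

```text
wrist tcp [-62, -18] 0.1261 19.98
coupling1 0.91 (138, 167) [-128, 34]
coupling1 0.79 (272, 297) [-62, -43]
nipple1 0.87 (357, 64) [-27, 79]
lip 0.8 (363, 413) [6, -155]
```

Emit:
move_arm(jaw=[2,2,2,2,2,2,2,2,2,2,2,2], dp=[[-0.9,0.4,0],[-0.9,0.4,0],[-0.9,0.4,0],[-0.9,0.4,0],[-0.9,0.4,0],[-0.9,0.4,0],[-0.9,0.4,0],[-0.9,0.4,0],[-0.9,0.3,0],[-0.9,0.2,0],[-0.9,0.1,0],[-0.9,0,0]], turn=[[0,0,0],[0,0,0],[0,0,0],[0,0,0],[0,0,0],[0,0,0],[0,0,0],[0,0,0],[0,0,0],[0,0,0],[0,0,0],[0,0,0]])

```text
time_s: 21.18
position: [0.4906, -0.0623, 0.1264]
tool_rot: [[0.25, 0.968, 0.0], [0.968, -0.25, 0.0], [0.0, 0.0, -1.0]]
ft_force: [0.6, 0.2, 2.6]
grip_width: 0.0199
gripper_force: 0.8
```

Emit:
move_arm(jaw=[2,2,2,2,2,2,2,2,2,2], dp=[[-0.9,0,0],[-0.9,0,0],[-0.9,0,0],[-0.3,0,0],[0,0,0],[0,0,-2.7],[0,0,-2.7],[0,0,-2.7],[0,0,0],[0,0,0]], turn=[[0,0,0],[0,0,0],[0,0,0],[0,0,0],[0,0,0],[0,0,0],[0,0,0],[0,0,0],[0,0,0],[0,0,0]])

```text
time_s: 22.02
position: [0.4835, -0.0903, 0.2082]
tool_rot: [[0.25, 0.968, 0.002], [0.968, -0.25, -0.001], [-0.0, 0.003, -1.0]]
ft_force: [-0.5, 0.6, 0.1]
grip_width: 0.0197
gripper_force: 0.0
```

```bash
python3 - <<'E'
from h import *
look("l",("scene","wrist"))
a=cv2.imread("pics/l_wrist.png");b=cv2.imread("pics/l_scene.png")[90:300,120:400]
cv2.imwrite("pics/l.png",np.hstack([cv2.resize(t,(400,300)) for t in (a,b)]))
E
```

```text
scene tcp [-24, -155] 0.2082 22.02
coupling1 0.51 (214, 187) [15, -132]
nipple1 0.72 (243, 242) [89, 93]
nipple1 0.55 (279, 219) [-23, 87]
lip 0.91 (213, 186) [8, -151]
wrist tcp [-25, -155] 0.2062 22.22
coupling1 0.94 (113, 17) [-130, -20]
coupling1 0.83 (256, 236) [-38, -181]
coupling1 0.74 (314, 189) [9, -139]
coupling1 0.59 (270, 190) [-26, -140]
lip 0.89 (308, 202) [6, -154]
```

View pics/l.png

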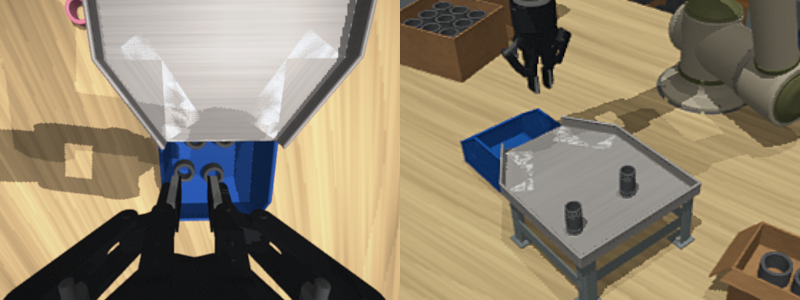

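All four rings are in the bin: two just under the lip at about (193,142) and (225,142), and two at (183,170) and (212,170). Both nipples still stand in place and the gripper is clear, so I'm handing in.

```bash
python3 -c "
from rig import ticket
print(ticket.close_job())"
```

```text
the job is handed in; nothing more can be done
None
```

All four couplings were swept over the lip and are in the blue bin, both nipples are still standing where they were, and the job is handed in at about 22 s of the 64 s limit.

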